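Open the photometer and draw out its cuvette carriage

TASK

The readings are done and the cuvettes in the photometer are to be changed: with a fingertip push the black light hood all the way back, then hook a fingertip behind the upright metal lip that it uncovers at the front of the cuvette carriage and draw the carriage out to its stop. Nothing is gripped or lifted: do not pinch or push the white panel in front of the lip, keep your fingers off the cuvettes, which must stay seated in the carriage, and leave the bottles and the cuvette case beside the photometer where they stand. Finish with the hood fully back, the carriage fully out and the hand clear.

Things in the scene. Friction and masses are not known exactly. Their poses are not given: they have to be found in the camera images.
- photometer: White bench photometer, fixed. Origin on the bench under the middle of its sample bay; +x to its back, +y to its left side (keys, display up to 89 mm high), z up. Housing x -86..+126, y -75..+124 mm, top deck 81 mm high with two rails to 83 mm. The bay, open to front and top, spans x -86..+5, y -51..+51 mm and holds the carriage.
- hood (a joint): Slide of the black light hood, m: 0 = closed over the bay, grows towards the back (photometer +x), 0.09 = back stop. Starts at 0 to 0.02. Friction 2 N; stays where left. The hood is a block 100 mm deep, 124 mm wide, underside 82 mm and top 104 mm above the bench. While it is closed no finger fits behind the carriage's lip.
- hood_front (a point): Middle of the hood's upright front face (which looks to photometer -x), 93 mm above the bench, 11 mm below the hood's top. With the hood at 0 it lies at x = -88, y = 0 mm in the photometer frame; moves with the hood. Axes as the photometer's.
- carriage (a joint): Slide of the cuvette carriage, m: 0 = home in the bay, grows as it is drawn out to the front (photometer -x), 0.10 = outer stop. Starts at 0. Friction 2.5 N; stays where left; cannot be lifted. Behind its lip is a finger space 50 mm deep (x), 92 mm wide, floor 26 mm above the bench; behind that the black cuvette block, 56 mm above the bench.
- lip (a point): Middle of the upper rear edge of the carriage's upright metal lip, 76 mm above the bench. Hook the lip's flat rear face (looks to photometer +x), straight below this point. The lip is 92 mm wide (y), 5 mm thick and stands 50 mm above the carriage floor. At carriage 0 the point lies at x = -76, y = 0 mm in the photometer frame; moves with the carriage. Axes as the photometer's.
- front_panel (a point): Middle of the front face of the white panel with a blue stripe that covers the front of the lip (directly in front of it, towards photometer -x) and moves with the carriage: 5 mm thick, 97 mm wide (y), from 11 to 74 mm above the bench, its top 2 mm below the lip's. Not to be pinched or pushed. Axes as the photometer's.
- cuvette_0: Loose clear cuvette 12x12x45 mm standing in a pocket of the carriage's block; origin at the centre of its underside (28 mm above the bench, so it reaches 73 mm), 62 mm behind the lip's rear face, at y = -33 mm in the photometer frame. Not to be touched.
- cuvette_1: Loose clear cuvette 12x12x45 mm standing in a pocket of the carriage's block; origin at the centre of its underside (28 mm above the bench, so it reaches 73 mm), 62 mm behind the lip's rear face, at y = -11 mm in the photometer frame. Not to be touched.
- cuvette_2: Loose clear cuvette 12x12x45 mm standing in a pocket of the carriage's block; origin at the centre of its underside (28 mm above the bench, so it reaches 73 mm), 62 mm behind the lip's rear face, at y = 11 mm in the photometer frame. Not to be touched.
- cuvette_3: Loose clear cuvette 12x12x45 mm standing in a pocket of the carriage's block; origin at the centre of its underside (28 mm above the bench, so it reaches 73 mm), 62 mm behind the lip's rear face, at y = 33 mm in the photometer frame. Not to be touched.
- brown_bottle: Loose small brown glass bottle, 34 mm across, 59 mm high, in front of the photometer to the right of the carriage's path; origin at the centre of its underside. Not to be disturbed.
- pe_bottle: Loose white plastic bottle with white cap, 47 mm across, 98 mm high, in front of the photometer to the left of the carriage's path; origin at the centre of its underside. Not to be disturbed.
- cuvette_box: Loose blue cuvette case with ten wells, 56x98x30 mm, lying to the left of the photometer; origin at the centre of its underside. Not to be disturbed.

How it is judged:
On the way, in this order (a step that is already met when the one before it is completed fails the run):
1. the hood is pushed fully back while the carriage is still home (value of joint hood above 0.082 m and value of joint carriage below 0.015 m), for 0.2 s.
2. the carriage is drawn out to its stop (value of joint carriage above 0.092 m), for 0.2 s.
At the end, for the whole second after the job is handed in: Hood within 8 mm of its back stop, carriage within 8 mm of its outer stop and at rest, all four cuvettes seated (within 5 mm of their height in the carriage, upright within 0.12 rad) and at rest, the two bottles and the cuvette case within 15 mm of where they stood (value of joint hood above 0.082 m and value of joint carriage above 0.092 m and velocity of joint carriage below 0.01 m/s and z of cuvette_0 in the frame of lip between -0.053 and -0.043 m and angle between each of cuvette_0, cuvette_1, cuvette_2, cuvette_3's own z axis and vertical below 0.12 rad and z of cuvette_1 in the frame of lip between -0.053 and -0.043 m and z of cuvette_2 in the frame of lip between -0.053 and -0.043 m and z of cuvette_3 in the frame of lip between -0.053 and -0.043 m and linear speed of each of cuvette_0, cuvette_1, cuvette_2, cuvette_3 below 0.02 m/s and distance of each of brown_bottle, pe_bottle, cuvette_box from where it was at the start of the episode below 0.015 m); the robot touches nothing.
It fails at once if the fingers press on the panel in front of the lip (pinching or pushing it) (contact force between carriage_c0 and the fingers above 2.5 N).
It fails at once if a cuvette is touched (contact force between any of cuvette_0, cuvette_1, cuvette_2, cuvette_3 and the arm above 0.8 N or contact force between any of cuvette_0, cuvette_1, cuvette_2, cuvette_3 and the fingers above 0.8 N).
It fails at once if a cuvette is lifted out of its seat (z of any of cuvette_0, cuvette_1, cuvette_2, cuvette_3 in the frame of lip above -0.038 m).
It fails at once if a bottle or the cuvette case is moved, lifted or tipped (distance of any of brown_bottle, pe_bottle, cuvette_box from where it was at the start of the episode above 0.015 m or angle between any of brown_bottle, pe_bottle, cuvette_box's own z axis and vertical above 0.25 rad).
It also fails if it takes over 48 s, if anything falls off the work surface, if the arm or the gripper's body presses on something with over 40 N, if the wrist force passes 120 N, or if a joint passes its speed limit or range.

ROBOT

A 7-joint arm with a two-finger parallel gripper is mounted at the origin on a cart in front of the work surface, level with it; the furniture and walls round the work are solid. World frame = base frame: x ahead of the robot, y to its left, z up, the work surface at z = 0. Lengths are in m, angles in rad, forces in N, time in s.
With the tool pointing down it reaches from about 0.4 to 0.875 m from the base axis. Payload 6.5 kg.
Tool frame: the origin (TCP) lies midway between the tips of the shut fingers; the grasp point (between the pads) lies 19 mm behind it (bot.tcp_to_grasp is the distance from the TCP to the grasp point, in m); x points along the fingers, z is the direction in which the jaws open and shut, and the axes are right-handed (so a half turn about x gives the same grasp; the last joint's range is limited). The gripper opens to 85 mm and grips with 20 to 120 N. Pads are 22 mm wide; open, the fingers measure 114 mm over their backs; the gripper's body (76 mm by 85 mm) begins 54 mm behind the grasp point. The pads swing forward as they close: fully open they stand 13 mm farther back than shut.
Start: joints at [1.036, 0.536, -0.004, 1.538, 0.003, 1.067, -0.071], TCP at [0.294, -0.58, 0.231] pointing down, gripper open.
Joint ranges: [-2.7, 2.7], [-0.37, 2.16], [-1.27, 1.26], [0.24, 2.4], [-1.31, 4.45], [0.19, 1.91], [-2.76, 2.76]. Speed limits (rad/s): [2.39, 2.39, 3.14, 3.14, 3.14, 3.14, 3.14].

INTERFACE

Orientations are given as a unit quaternion [w, x, y, z].
In Python, from cell import bot gives the robot as it stands.
- The arm moves only by the tool jog_arm, never from a script. Its argument "deltas" is a list of rows, each a list of 7 numbers: the shift along the tool's x, y, z in units of 25 mm (1.0 is 25 mm), then the turn, a rotation vector about the tool's x, y, z in units of 5 degrees (1.0 is 5 degrees), then the finger opening in mm, from 0 to 85.4. A call has 1 to 5 rows; each row shifts and turns the pose as measured when the row begins, along the tool's axes as they then stand; what a row does not reach is not made up. A row lasts 1/8 s, in which the tool goes at most 62.5 mm and 10.7 degrees, less where a joint would pass 70% of its speed; a pose out of reach is approached as far as the arm can. A call is refused whole if a number of a shift passes 1 or a number of a turn 1, either way. A call with a gripper value outside its range is refused whole. The fingers move at their own pace and stop on an object; "force" is the grip in N (left out, the last holds). Time passes only in rows, so rows that do not move let the fingers close. It gives the time, the measured TCP pose, the force and the opening at its end, in the units of the state.
- bot.get_obs(): the state, without advancing time (a new reading comes with each control period).
- bot.grab_frame(name): name is "scene" or "top" or "wrist"; returns the picture (420x560x3 uint8, blue, green, red); there is no depth.
- bot.camera_info(name): a dict with "intrinsics" (3x3 intrinsics, pixels), "T" (4x4, takes a point from camera to world coordinates). Camera axes: x right, y down, z forward; pixel columns grow to the right and rows downward; lengths in m; the calibration is good to about 2 mm. A picture is of the moment at which its call begins: read the wrist's pose just before it. camera_info takes no time and is no camera call; for the wrist camera it gives the pose at the moment of the call.
- bot.sign_off(): hands the job in, once; it reports no verdict.
The state is a dict: "clock": time; "joints": joint angles; "qvel": joint speeds; "effort": joint torques, N m; "tcp_pos": TCP position; "tool_rot": TCP orientation; "force": force on the tool from outside, world axes, zero at the start; "ft_torque": the same for the moment, N m; "gripper_width": opening from 0.0 (shut) to 1.0 (fully open).
Only numpy, scipy, OpenCV 4.12 (cv2) and the standard library are available. Lean on these libraries where they do the work, as an engineer would, in place of code of your own. Each camera call takes 0.05 s, during which the arm holds its last target.

## Working session

There is one attempt and no reset: what is moved stays moved. The work goes in short steps, Python scripts to look and compute and a tool call to move; the robot and the scene stay as the last step left them, time stands still between calls to the robot, and variables do not carry over. Pictures are saved under pics/ and viewed, and the job is handed in when it is done.

Besides the shell and the picture viewer there is one more tool, called after ">>>" as a command line: name --pt "numbers of a row" for each row, then --argument value for the rest. jog_arm: Moves the arm, as the interface text tells. Its arguments: {"type":"object","properties":{"deltas":{"type":"array"},"force":{"type":"number"}},"required":["deltas"]}

```bash
mkdir -p pics; ls; python3 - <<'E'
from cell import bot
import cv2,numpy as np
np.set_printoptions(precision=4,suppress=True)
for n in("scene","top"):
    cv2.imwrite(f"pics/{n}0.png",bot.grab_frame(n)); c=bot.camera_info(n); print(n,c["intrinsics"],c["T"])
print(bot.get_obs())
E
```

```text
pics
scene [[449.6469   0.     277.3364]
 [  0.     449.6469 201.1229]
 [  0.       0.       1.    ]] [[ 0.8076 -0.3893  0.443   0.1746]
 [-0.5894 -0.5573  0.5848 -0.3829]
 [ 0.0192 -0.7334 -0.6795  0.7043]
 [ 0.      0.      0.      1.    ]]
top [[429.3328   0.     280.7482]
 [  0.     429.3328 212.7362]
 [  0.       0.       1.    ]] [[ 0.0225 -0.9841  0.1762  0.4203]
 [-0.9993 -0.0273 -0.025   0.1618]
 [ 0.0294 -0.1755 -0.984   0.9304]
 [ 0.      0.      0.      1.    ]]
{'clock': 0.1, 'joints': array([ 1.0358,  0.5371, -0.0045,  1.5387,  0.0026,  1.0673, -0.0712]), 'qvel': array([-0.0002, -0.0015,  0.0015, -0.0026,  0.0008,  0.0005,  0.0005]), 'effort': array([  0.0034, -58.4567,   1.0519, -25.9777,   0.0125,   0.0046,
         0.    ]), 'tcp_pos': array([ 0.2934, -0.5794,  0.2305]), 'tool_rot': array([ 0.602 ,  0.3704,  0.6029, -0.3699]), 'force': array([-0.7423,  0.8753,  0.3685]), 'ft_torque': array([ 0.0279, -0.0221, -0.0179]), 'gripper_width': 0.9987978201088897}
```

View pics/scene0.png

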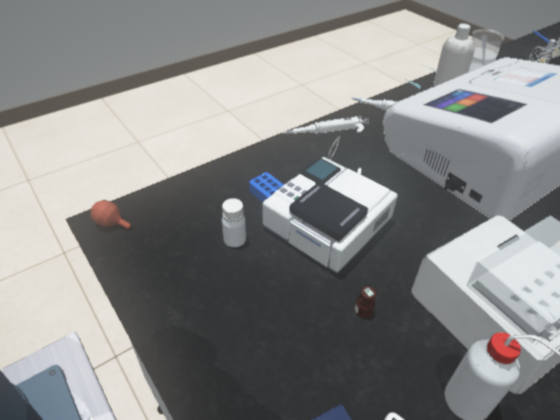

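View pics/top0.png

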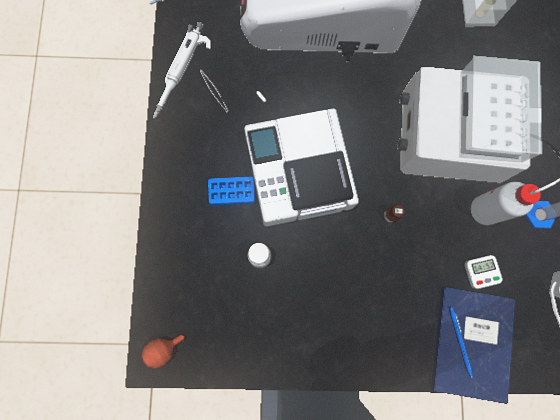

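The top view shows the photometer at about (300,165), with the hood (290-355,152-210) nearly closed. The PE bottle is at (259,255), the brown bottle at (395,213) and the blue case at (231,190). I'll enlarge this area to get the corners.

```bash
cat > h.py <<'E'
import numpy as np,cv2
from cell import bot
np.set_printoptions(precision=4,suppress=True)
def ray(n,u,v,z,c=None):
    c=c or bot.camera_info(n);K=c["intrinsics"];T=c["T"]
    d=T[:3,:3]@np.linalg.solve(K,[u,v,1.]);o=T[:3,3]
    return o+d*(z-o[2])/d[2]
def proj(n,p,c=None):
    c=c or bot.camera_info(n);T=c["T"]
    q=T[:3,:3].T@(np.asarray(p)-T[:3,3]);q=c["intrinsics"]@q;return q[:2]/q[2]
E
python3 - <<'E'
import cv2
a=cv2.imread("pics/top0.png")[100:235,235:370];cv2.imwrite("pics/topc.png",cv2.resize(a,None,fx=4.4,fy=4.4,interpolation=cv2.INTER_CUBIC))
a=cv2.imread("pics/scene0.png")[150:275,250:410];cv2.imwrite("pics/scenec.png",cv2.resize(a,None,fx=4.5,fy=4.5,interpolation=cv2.INTER_CUBIC))
E
```

```text
(no output)
```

View pics/topc.png

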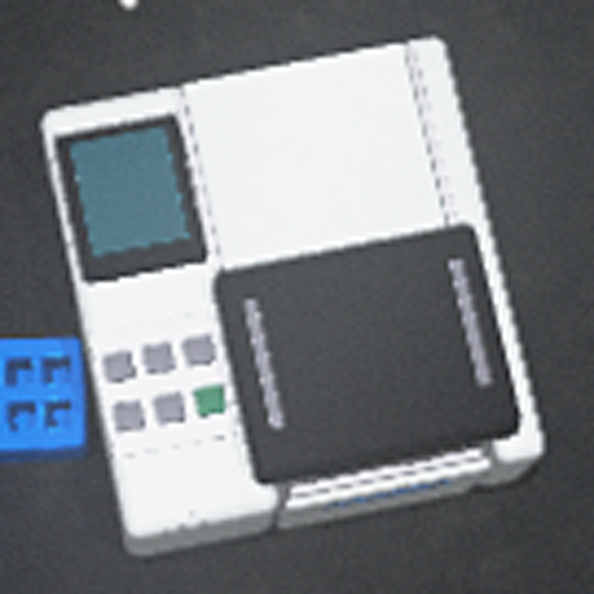

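View pics/scenec.png

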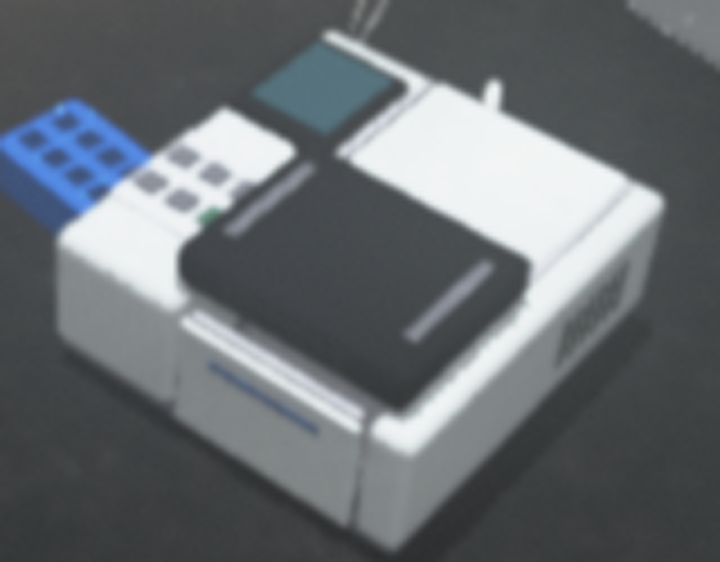

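```bash
python3 - <<'E'
from h import *
f=lambda u,v,z:ray("top",235+(u+.5)/4.4-.5,100+(v+.5)/4.4-.5,z)[:2]
H=[f(*p,.104) for p in[(214,270),(476,224),(521,432),(258,484)]]
D=[f(*p,.081) for p in[(42,113),(443,37),(545,452),(127,540)]]
for Q in(H,D):
    print(np.array(Q),[np.linalg.norm(Q[i]-Q[(i+1)%4]) for i in range(4)])
    for a,b in((3,0),(2,1)): print("yaw",np.degrees(np.arctan2(*(Q[b]-Q[a])[::-1])))
    for a,b in((1,0),(2,3)): print("yaw y",np.degrees(np.arctan2(*(Q[b]-Q[a])[::-1]))-90)
# photometer pose fit from deck corners (kabsch) 
A=np.array([[126,124],[126,-75],[-86,-75],[-86,124]])/1e3;B=np.array(D)
a=A-A.mean(0);b=B-B.mean(0);th=np.arctan2((a[:,0]*b[:,1]-a[:,1]*b[:,0]).sum(),(a*b).sum())
R=np.array([[np.cos(th),-np.sin(th)],[np.sin(th),np.cos(th)]]);o=B.mean(0)-R@A.mean(0)
print("photometer",o,np.degrees(th),(A@R.T+o-B)*1e3)
print("hood in photo mm",(np.array(H)-o)@R*1e3)
for n,p,z in(("pe",(259,254),.098),("br",(398,209),.059),("case",(231,190),.03)):
    w=ray("top",*p,z)[:2];print(n,w,(w-o)@R*1e3)
# scene check: project predicted corners
for q in([-86,-75,81],[-86,124,81],[126,-75,81],[-88,62,104],[-88,-62,104],[-83,46,76],[-83,-46,76]):
    w=[*(R@(np.array(q[:2])/1e3)+o),q[2]/1e3];s=proj("scene",w);print(q,s,(s-[250,150])*4.5)
E
```

```text
[[ 0.6734  0.1381]
 [ 0.6991  0.0185]
 [ 0.6022 -0.0015]
 [ 0.5751  0.1164]] [np.float64(0.1223621150273066), np.float64(0.09895850982678782), np.float64(0.12100933650359036), np.float64(0.10070318035757783)]
yaw 12.462574063523684
yaw 11.678267857178554
yaw y 12.109080390074581
yaw y 12.935596718994404
[[ 0.755   0.2205]
 [ 0.7999  0.0301]
 [ 0.5982 -0.0171]
 [ 0.5519  0.1743]] [np.float64(0.19559054974316242), np.float64(0.20724322566264844), np.float64(0.19694935792801152), np.float64(0.20829918409803652)]
yaw 12.811863594393055
yaw 13.184346252079454
yaw y 13.285812368882247
yaw y 13.591030681134043
photometer [0.6624 0.0735] 13.205042114090759 [[ 1.7186  2.5406]
 [ 2.229  -0.8418]
 [-2.3849 -2.0013]
 [-1.5627  0.3025]]
hood in photo mm [[ 25.5539  60.376 ]
 [ 23.2135 -61.9637]
 [-75.7099 -59.3271]
 [-75.1408  61.6809]]
pe [0.4871 0.1809] [-146.1257  144.5429]
br [ 0.591  -0.1044] [-110.1571 -156.915 ]
case [0.628  0.2467] [  6.111  176.4193]
[-86, -75, 81] [339.4705 250.5462] [402.6174 452.4578]
[-86, 124, 81] [259.076  201.2087] [ 40.842  230.4392]
[126, -75, 81] [397.4689 193.0675] [663.61   193.8037]
[-88, 62, 104] [281.9636 207.5525] [143.8363 258.9862]
[-88, -62, 104] [334.3528 239.1528] [379.5876 401.1877]
[-83, 46, 76] [289.4381 220.2888] [177.4713 316.2997]
[-83, -46, 76] [327.3348 243.5686] [348.0064 421.0587]
```

```bash
cat >> h.py <<'E'
from scipy.spatial.transform import Rotation as Rn
YAW=np.radians(13.0);O=np.array([.662,.0735,0])
P=Rn.from_euler('z',YAW).as_matrix()
def st(goal=None,yawflip=1):
    o=bot.get_obs();q=o["tool_rot"];R=Rn.from_quat([q[1],q[2],q[3],q[0]]).as_matrix()
    print("t",round(o["clock"],2),"tcp",o["tcp_pos"],"photo mm",(o["tcp_pos"]-O)@P*1e3,"F(photo)",P.T@o["force"],"grip",round(o["gripper_width"],3))
    G=np.column_stack([[0,0,-1],yawflip*np.cross(P[:,1],[0,0,-1]),yawflip*P[:,1]])
    print("tool axes in photo (cols):\n",P.T@R,"\nturn left units",np.degrees(Rn.from_matrix(R.T@G).as_rotvec())/5)
    if goal is not None: print("shift units (tool)",R.T@(O+P@(np.array(goal)/1e3)-o["tcp_pos"])/.025, "after turning", G.T@(O+P@(np.array(goal)/1e3)-o["tcp_pos"])/.025)
E
python3 - <<'E'
from h import *
st([-110,0,160]);st([-110,0,160],-1);print(bot.get_obs()["joints"])
E
```

```text
t 0.1 tcp [ 0.2934 -0.5794  0.2305] photo mm [-505.9879 -553.234   230.527 ] F(photo) [-0.5264  1.0199  0.3685] grip 0.999
tool axes in photo (cols):
 [[-0.0004  0.9709  0.2396]
 [ 0.0015  0.2396 -0.9709]
 [-1.     -0.0001 -0.0015]] 
turn left units [-33.2269  -0.0044  -0.025 ]
shift units (tool) [  2.8463  20.6813 -17.6845] after turning [  2.8211 -15.8395  22.1294]
t 0.1 tcp [ 0.2934 -0.5794  0.2305] photo mm [-505.9879 -553.234   230.527 ] F(photo) [-0.5264  1.0199  0.3685] grip 0.999
tool axes in photo (cols):
 [[-0.0004  0.9709  0.2396]
 [ 0.0015  0.2396 -0.9709]
 [-1.     -0.0001 -0.0015]] 
turn left units [ 2.7731 -0.0172  0.003 ]
shift units (tool) [  2.8463  20.6813 -17.6845] after turning [  2.8211  15.8395 -22.1294]
[ 1.0358  0.5371 -0.0045  1.5387  0.0026  1.0673 -0.0712]
```

>>> jog_arm --pt "0 0.8 -0.9 0.6 0 0 0" --pt "0 0.8 -0.9 0.6 0 0 0" --pt "0 0.7 -1 0.6 0 0 0" --pt "0 0.7 -1 0.6 0 0 0" --pt "0 0.7 -1 0.4 0 0 0" --force 20

```text
clock: 0.72
tcp_pos: [0.3362, -0.4311, 0.2281]
tool_rot: [0.548, 0.444, 0.552, -0.444]
force: [0.5, -0.0, -0.1]
gripper_width: 0.003
```

>>> jog_arm --pt "0 0.7 -1 0 0 0 0" --pt "0 0.7 -1 0 0 0 0" --pt "0 0.7 -1 0 0 0 0" --pt "0 0.7 -1 0 0 0 0" --pt "0 0.7 -1 0 0 0 0"

```text
clock: 1.35
tcp_pos: [0.3959, -0.2846, 0.2271]
tool_rot: [0.547, 0.445, 0.553, -0.444]
force: [0.4, -0.0, 0.2]
gripper_width: 0.004
```

```bash
python3 -c "
from h import *
st([-115,0,160],-1);print(bot.get_obs()['joints'])"
```

```text
t 1.35 tcp [ 0.3959 -0.2846  0.2271] photo mm [-339.8885 -289.088   227.1118] F(photo) [ 0.4009 -0.1154  0.1786] grip 0.004
tool axes in photo (cols):
 [[-0.0051  0.9999 -0.0153]
 [ 0.007  -0.0152 -0.9999]
 [-1.     -0.0052 -0.0069]] 
turn left units [-0.1749 -0.0798  0.0586]
shift units (tool) [  2.7198   8.832  -11.6808] after turning [  2.6845   8.9955 -11.5635]
[ 0.587   0.2725 -0.0648  1.9528  0.0197  0.9254 -0.8466]
```

>>> jog_arm --pt "0 0.7 -1 -0.1 0 0 0" --pt "0 0.7 -1 -0.1 0 0 0" --pt "0 0.7 -1 0 0 0 0" --pt "0 0.7 -1 0 0 0 0" --pt "0 0.7 -1 0 0 0 0"

```text
clock: 1.98
tcp_pos: [0.4536, -0.138, 0.2264]
tool_rot: [0.55, 0.439, 0.558, -0.44]
force: [0.8, -0.4, -0.1]
gripper_width: -0.002
```

>>> jog_arm --pt "0 0.8 -1 0 0 0 0" --pt "0 0.8 -1 0 0 0 0" --pt "0 0.7 -1 0 0 0 0" --pt "0 0.7 -1 0 0 0 0" --pt "0 0.7 -1 0 0 0 0"

```text
clock: 2.6
tcp_pos: [0.5155, 0.0094, 0.2255]
tool_rot: [0.549, 0.439, 0.559, -0.44]
force: [0.1, -0.7, 0.5]
gripper_width: 0.002
```

>>> jog_arm --pt "0 0.5 -1 0 0 0 0" --pt "0 0.5 -0.5 0 0 0 0" --pt "0 0 0 0 0 0 0"

```text
clock: 2.98
tcp_pos: [0.5318, 0.0549, 0.2248]
tool_rot: [0.549, 0.438, 0.56, -0.44]
force: [-1.0, -0.4, -0.1]
gripper_width: 0.001
```

```bash
python3 -c "
from h import *
st([-115,0,130],-1);
cv2.imwrite('pics/t1.png',bot.grab_frame('top'));cv2.imwrite('pics/w1.png',bot.grab_frame('wrist'))"
```

```text
t 2.98 tcp [0.5318 0.0549 0.2248] photo mm [-131.0402   11.1717  224.8155] F(photo) [-1.0189 -0.1767 -0.0748] grip 0.001
tool axes in photo (cols):
 [[-0.0113  0.9999  0.0055]
 [ 0.0096  0.0056 -0.9999]
 [-0.9999 -0.0113 -0.0097]] 
turn left units [ 0.0637 -0.1106  0.1293]
shift units (tool) [3.7806 0.6818 0.4871] after turning [3.7926 0.6416 0.4469]
```

View pics/w1.png

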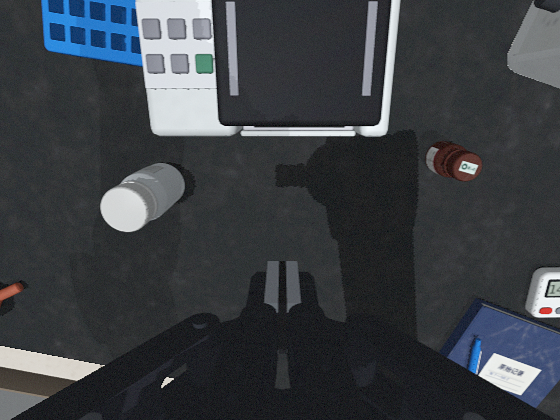

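View pics/t1.png

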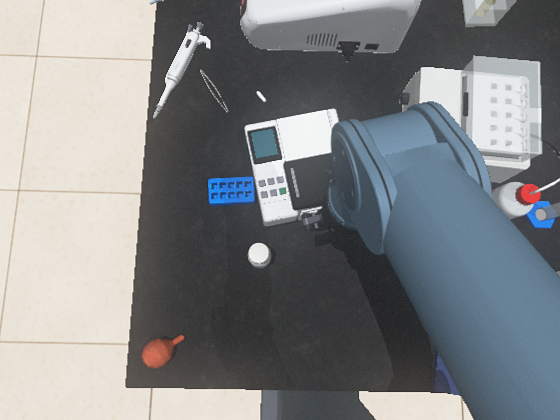

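The wrist view shows the fingers shut and square to the photometer. The hood's front edge spans about (218-383,125), the panel/lip strip is at (241-355,131), and the path ahead is clear. Next, a cross-check on the pose.

```bash
python3 -c "
from h import *
c=bot.camera_info('wrist')
for u,v,z in((218,122,104),(383,122,104),(241,135,74),(355,135,74),(153,134,81),(388,135,81),(241,128,76),(355,128,76)):
    print((u,v,z),(ray('wrist',u,v,z/1e3,c)-O)@P*1e3)
a=cv2.imread('pics/w1.png')[80:160,130:410];cv2.imwrite('pics/w1c.png',cv2.resize(a,None,fx=2.85,fy=2.85,interpolation=2))
"
```

```text
(218, 122, 104) [-68.3407  58.2961 104.    ]
(383, 122, 104) [-67.752  -65.3245 104.    ]
(241, 135, 74) [-81.0382  45.1486  74.    ]
(355, 135, 74) [-80.548  -51.1682  74.    ]
(153, 134, 81) [-79.8497 117.1176  81.    ]
(388, 135, 81) [-79.6741 -76.8673  81.    ]
(241, 128, 76) [-75.0875  44.6951  76.    ]
(355, 128, 76) [-74.6207 -50.3471  76.    ]
```

View pics/w1c.png

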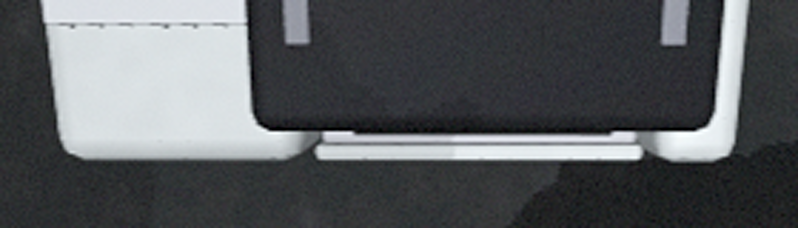

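>>> jog_arm --pt "1 0 0.3 0 -0.1 0.1 0" --pt "1 0 0.2 0 0 0 0" --pt "1 0 0.1 0 0 0 0" --pt "1 0 0 0 0 0 0" --pt "1 0.2 0 0 0 0 0"

```text
clock: 3.7
tcp_pos: [0.5397, 0.0298, 0.0984]
tool_rot: [0.553, 0.441, 0.55, -0.444]
force: [0.1, -0.3, -0.2]
gripper_width: -0.0
```

```bash
python3 -c "
from h import *
st([-115,-2,91],-1)
cv2.imwrite('pics/w2.png',bot.grab_frame('wrist'))"
```

```text
t 3.7 tcp [0.5397 0.0298 0.0984] photo mm [-129.0356  -15.0625   98.4334] F(photo) [ 0.0548 -0.3171 -0.15  ] grip -0.0
tool axes in photo (cols):
 [[-0.0003  1.     -0.0078]
 [-0.0053 -0.0078 -1.    ]
 [-1.     -0.0002  0.0053]] 
turn left units [-0.0889  0.061   0.0028]
shift units (tool) [ 0.2944  0.5574 -0.5284] after turning [ 0.2973  0.5614 -0.5225]
```

View pics/w2.png

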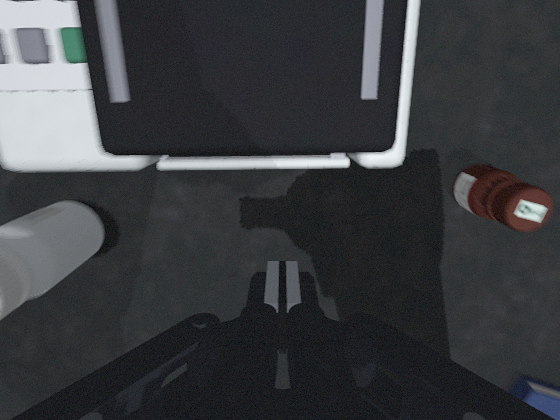

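The panel strip's ends are at (157,162) and (350,162) and the fingers are at column 283, so the tool sits about 15 mm to the right of the middle.

```bash
python3 -c "
from h import *
c=bot.camera_info('wrist')
for u,v,z in((157,168,74),(350,165,74),(103,150,104),(398,150,104),(405,160,81)):
    print((u,v,z),(ray('wrist',u,v,z/1e3,c)-O)@P*1e3)
"
```

```text
(157, 168, 74) [-80.6665  44.8727  74.    ]
(350, 165, 74) [-79.9139 -49.259   74.    ]
(103, 150, 104) [-67.6419  54.0893 104.    ]
(398, 150, 104) [-68.5056 -61.6716 104.    ]
(405, 160, 81) [-76.4583 -73.2939  81.    ]
```

>>> jog_arm --pt "0.2 0.5 -0.5 -0.1 0 0 0" --pt "0.2 0.6 0 0 0 0 0" --pt "0 0.3 0 0 0 0 0"

```text
clock: 4.12
tcp_pos: [0.5722, 0.0492, 0.0862]
tool_rot: [0.554, 0.438, 0.552, -0.442]
force: [-0.0, 0.3, -0.3]
gripper_width: -0.001
```

```bash
python3 -c "
from h import *
st([0,-2,91],-1)"
```

```text
t 4.12 tcp [0.5722 0.0492 0.0862] photo mm [-92.9625  -3.4611  86.1663] F(photo) [ 0.067   0.3165 -0.3136] grip -0.001
tool axes in photo (cols):
 [[-0.0031  1.     -0.0005]
 [-0.0056 -0.0005 -1.    ]
 [-1.     -0.0031  0.0056]] 
turn left units [-0.006   0.0642  0.035 ]
shift units (tool) [-0.205   3.7179 -0.0593] after turning [-0.1933  3.7185 -0.0584]
```

```bash
cat >> h.py <<'E'
O=O+P@np.array([.0045,-.0023,0])
E
```

>>> jog_arm --pt "-0.2 0.3 0 0 0 0 0" --pt "0 0.4 0 0 0 0 0" --pt "0 0.4 0 0 0 0 0" --pt "0 0.4 0 0 0 0 0" --pt "0 0.4 0 0 0 0 0"

```text
clock: 4.75
tcp_pos: [0.6206, 0.0605, 0.0924]
tool_rot: [0.554, 0.438, 0.553, -0.443]
force: [-1.6, 0.1, 1.5]
gripper_width: -0.004
```

```bash
python3 -c "
from h import *
st([-5,0,91],-1)"
```

```text
t 4.75 tcp [0.6206 0.0605 0.0924] photo mm [-47.7389  -1.0978  92.3551] F(photo) [-1.5403  0.4636  1.5309] grip -0.004
tool axes in photo (cols):
 [[-0.005   1.     -0.0006]
 [-0.0056 -0.0006 -1.    ]
 [-1.     -0.005   0.0056]] 
turn left units [-0.0067  0.0645  0.0574]
shift units (tool) [ 0.0454  1.7098 -0.0452] after turning [ 0.0542  1.7096 -0.0439]
```

Contact is made at about 2 N and the hood is sliding.

>>> jog_arm --pt "0 0.4 0 0 0 0 0" --pt "0 0.4 0 0 0 0 0" --pt "0 0.4 0 0 0 0 0" --pt "0 0.3 0 0 0 0 0"

```text
clock: 5.25
tcp_pos: [0.658, 0.0691, 0.0919]
tool_rot: [0.553, 0.436, 0.554, -0.444]
force: [-19.3, -3.9, 13.0]
gripper_width: 0.002
```

```bash
python3 -c "
from h import *
st([-5,0,91],-1)"
```

```text
t 5.25 tcp [0.658  0.0691 0.0919] photo mm [-9.3421 -1.1067 91.8721] F(photo) [-19.7092   0.5647  12.996 ] grip 0.002
tool axes in photo (cols):
 [[-0.0097  1.     -0.0007]
 [-0.0057 -0.0008 -1.    ]
 [-0.9999 -0.0097  0.0057]] 
turn left units [-0.0086  0.065   0.1111]
shift units (tool) [ 0.0329  0.174  -0.0446] after turning [ 0.0349  0.1737 -0.0443]
```

The force has risen to 20 N, so the hood is at its stop (tip at x=-9 mm, as expected). I'll hold a moment, back off and look.

>>> jog_arm --pt "0 0 0 0 0 0 0" --pt "0 0 0 0 0 0 0" --pt "-0.2 -0.6 0 0 0 0.1 0" --pt "-0.5 -0.8 0 0 0 0 0" --pt "-0.8 -0.8 0 0 0 0 0"

```text
clock: 5.88
tcp_pos: [0.6061, 0.057, 0.1289]
tool_rot: [0.555, 0.44, 0.551, -0.441]
force: [-0.2, -0.2, 0.2]
gripper_width: -0.002
```

```bash
python3 -c "
from h import *
cv2.imwrite('pics/w3.png',bot.grab_frame('wrist'))
st([-59,0,45],-1)"
```

```text
t 5.92 tcp [0.6053 0.0565 0.1315] photo mm [-63.5676  -1.5159 131.534 ] F(photo) [-1.5012  0.2172  1.1869] grip 0.004
tool axes in photo (cols):
 [[ 0.0033  1.     -0.0011]
 [-0.0065 -0.0011 -1.    ]
 [-1.      0.0033  0.0065]] 
turn left units [-0.0124  0.0749 -0.0378]
shift units (tool) [ 3.4615  0.1712 -0.0835] after turning [ 3.4614  0.1827 -0.0606]
```

View pics/w3.png

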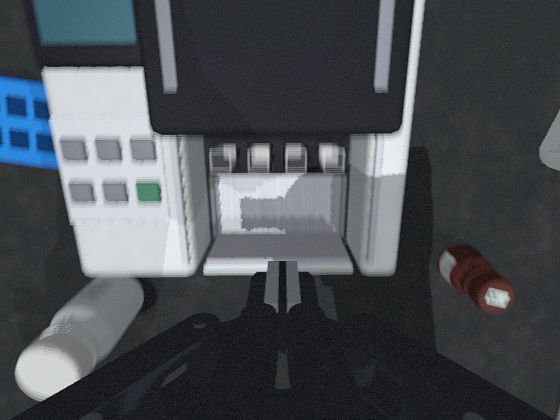

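The hood is back, and the four cuvettes are visible at (222..332,157). The finger space spans (215-345,175-235), and the lip and panel top are at rows 235-272. I'll check where the lip projects.

```bash
python3 -c "
from h import *
c=bot.camera_info('wrist');print('cam photo',(c['T'][:3,3]-O)@P*1e3)
for q in([-76,46,76],[-76,-46,76],[-81,46,76],[-81,46,74],[-86,48,74],[-86,-48,74],[-76,46,26],[-76,-46,26],[-26,46,26],[-26,0,56],[-20,33,73],[2,-62,104],[2,62,104],[2,62,82]): print(q,proj('wrist',O+P@(np.array(q)/1e3),c))
print(proj('wrist',bot.get_obs()['tcp_pos'],c))
a=cv2.imread('pics/w3.png')[130:290,180:380];cv2.imwrite('pics/w3c.png',cv2.resize(a,None,fx=3.7,fy=3.7,interpolation=2))
"
```

```text
cam photo [ 16.5443  -1.3273 274.9492]
[-76, 46, 76] [206.0992 253.961 ]
[-76, -46, 76] [349.6945 253.5505]
[-81, 46, 76] [206.6322 261.0487]
[-81, 46, 74] [207.2622 259.6781]
[-86, 48, 74] [204.7191 266.6262]
[-86, -48, 74] [351.2128 266.1744]
[-76, 46, 26] [219.3215 226.6768]
[-76, -46, 26] [337.1608 226.3972]
[-26, 46, 26] [215.4598 162.8427]
[-26, 0, 56] [277.8484 170.6008]
[-20, 33, 73] [222.4701 166.2181]
[2, -62, 104] [402.8776 132.9791]
[2, 62, 104] [150.7711 133.1566]
[2, 62, 82] [165.1568 129.6815]
[280.5127 279.5786]
```

View pics/w3c.png

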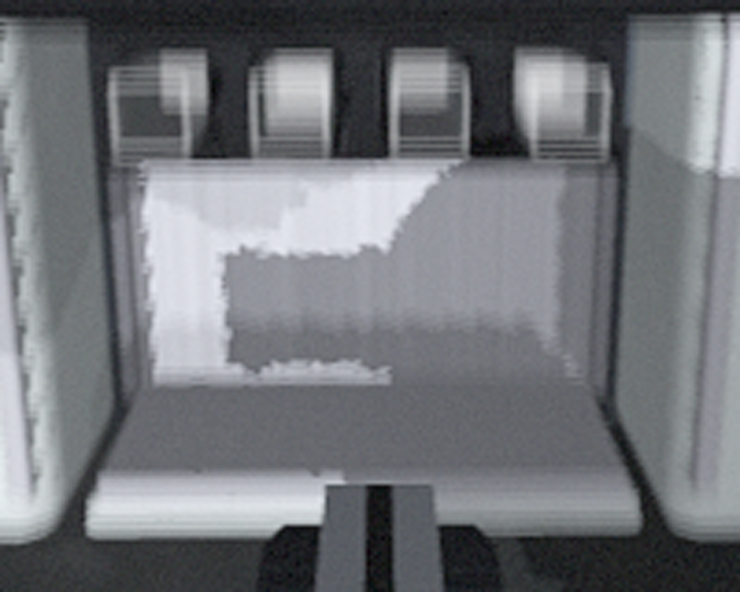

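The frame was blurred because the arm was still settling, so I'll take a still one. I'll also shift forward to centre over the gap.

>>> jog_arm --pt "0 0.3 -0.1 0 0 0 0" --pt "0 0.3 0 0 0 0 0" --pt "0 0 0 0 0 0 0" --pt "0 0 0 0 0 0 0"

```text
clock: 6.42
tcp_pos: [0.6234, 0.0634, 0.131]
tool_rot: [0.557, 0.441, 0.55, -0.44]
force: [-0.3, 0.2, -0.5]
gripper_width: 0.001
```

```bash
python3 -c "
from h import *
c=bot.camera_info('wrist')
cv2.imwrite('pics/w4.png',bot.grab_frame('wrist'))
st([-55,0,45],-1)
for q in([-76,46,76],[-76,-46,76],[-81,46,76],[-86,48,74],[-86,-48,74],[-76,46,26],[-76,-46,26],[-26,0,56],[2,-62,104],[2,62,104]): print(q,proj('wrist',O+P@(np.array(q)/1e3),c))
a=cv2.imread('pics/w4.png')[150:310,180:380];cv2.imwrite('pics/w4c.png',cv2.resize(a,None,fx=3.7,fy=3.7,interpolation=2))
"
```

```text
t 6.47 tcp [0.6234 0.0633 0.131 ] photo mm [-44.4303   1.0767 131.0156] F(photo) [ 0.338  -0.1829 -0.3361] grip -0.001
tool axes in photo (cols):
 [[ 0.0074  1.     -0.0011]
 [-0.0065 -0.001  -1.    ]
 [-1.      0.0074  0.0065]] 
turn left units [-0.0119  0.0746 -0.0852]
shift units (tool) [ 3.4376 -0.4483  0.0211] after turning [ 3.4406 -0.4228  0.0431]
[-76, 46, 76] [211.9476 281.4497]
[-76, -46, 76] [352.1101 281.0012]
[-81, 46, 76] [212.421  288.1976]
[-86, 48, 74] [210.4594 293.2637]
[-86, -48, 74] [353.5504 292.7757]
[-76, 46, 26] [223.8976 250.1003]
[-76, -46, 26] [339.3884 249.7951]
[-26, 0, 56] [281.9219 199.6072]
[2, -62, 104] [404.1862 171.8141]
[2, 62, 104] [160.2556 172.12  ]
```

View pics/w4c.png

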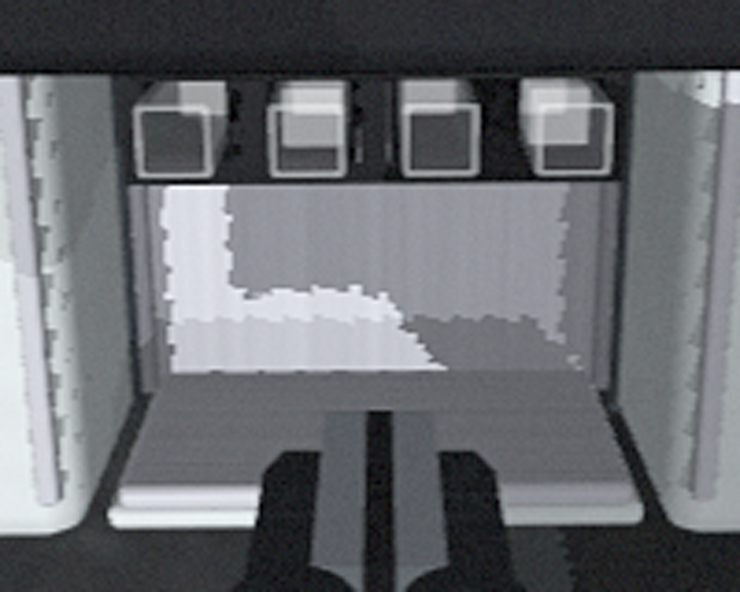

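The projected lip edge (row 281), panel front (292) and block edge (199.5) all match this picture within a pixel, so the pose is good. Now down into the finger space at x≈-54 mm.

>>> jog_arm --pt "0 -0.4 0 0 0 0 0" --pt "0.5 0 0 0 0 -0.1 0" --pt "0.5 0 0 0 0 0 0" --pt "0 0 0 0 0 0 0"

```text
clock: 6.98
tcp_pos: [0.6119, 0.0604, 0.1032]
tool_rot: [0.554, 0.438, 0.552, -0.443]
force: [-0.4, 0.2, 0.2]
gripper_width: 0.005
```

```bash
python3 -c "
from h import *
st([-54,0,48],-1)"
```

```text
t 6.97 tcp [0.6119 0.0604 0.1032] photo mm [-56.2785   0.7848 103.1623] F(photo) [-0.3823  0.3173  0.2407] grip 0.005
tool axes in photo (cols):
 [[-0.0041  1.     -0.0012]
 [-0.0065 -0.0012 -1.    ]
 [-1.     -0.0041  0.0065]] 
turn left units [-0.0135  0.0744  0.0468]
shift units (tool) [2.2063 0.1002 0.0169] after turning [2.2065 0.0911 0.0314]
```

>>> jog_arm --pt "0.5 0.1 0 0 0 0 0" --pt "0.5 0 0 0 0 0 0" --pt "0.5 0 0 0 0 0 0" --pt "0.5 0 0 0 0 0 0" --pt "0 0 0 0 0 0 0"

```text
clock: 7.6
tcp_pos: [0.6141, 0.0606, 0.0488]
tool_rot: [0.554, 0.438, 0.552, -0.443]
force: [0.2, -0.5, 1.1]
gripper_width: 0.001
```

```bash
python3 -c "
from h import *
cv2.imwrite('pics/w5.png',bot.grab_frame('wrist'))
st([-165,0,48],-1)"
```

```text
t 7.65 tcp [0.6146 0.0607 0.0495] photo mm [-53.5217   0.5213  49.4816] F(photo) [ 0.2028 -0.0276 -0.292 ] grip 0.006
tool axes in photo (cols):
 [[-0.0039  1.     -0.0011]
 [-0.0064 -0.0012 -1.    ]
 [-1.     -0.0039  0.0064]] 
turn left units [-0.0132  0.073   0.0448]
shift units (tool) [ 0.0769 -4.4588  0.0256] after turning [ 0.0593 -4.4591  0.0209]
```

View pics/w5.png

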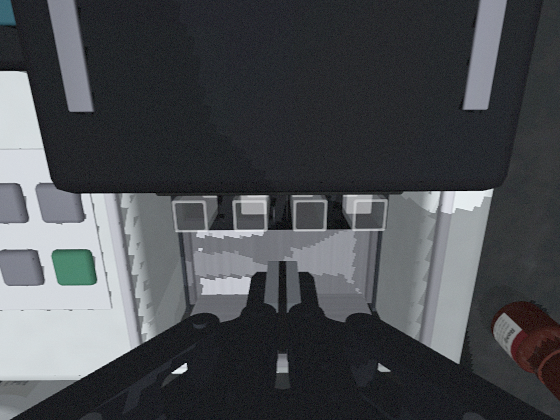

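The fingertips are in the space behind the lip, well ahead of the cuvettes (row 213), with no contact force. Drawing out gently.

>>> jog_arm --pt "0 -0.3 0 0 0 0 0" --pt "0 -0.2 0 0 0 0 0" --pt "0 -0.2 0 0 0 0 0" --pt "0 -0.3 0 0 0 0 0" --pt "0 -0.3 0 0 0 0 0"

```text
clock: 8.28
tcp_pos: [0.5842, 0.0539, 0.0516]
tool_rot: [0.556, 0.44, 0.551, -0.441]
force: [1.6, 1.1, -2.7]
gripper_width: -0.0
```

```bash
python3 -c "
from h import *
st([-165,0,48],-1)"
```

```text
t 8.28 tcp [0.5842 0.0539 0.0516] photo mm [-84.7289   0.6966  51.6306] F(photo) [ 1.7913  0.6849 -2.7058] grip -0.0
tool axes in photo (cols):
 [[ 0.0034  1.     -0.001 ]
 [-0.0063 -0.0009 -1.    ]
 [-1.      0.0034  0.0063]] 
turn left units [-0.0109  0.0723 -0.0395]
shift units (tool) [ 0.1343 -3.2113  0.03  ] after turning [ 0.1452 -3.2108  0.0279]
```

>>> jog_arm --pt "0.1 -0.3 0 0 0 0 0" --pt "0 -0.3 0 0 0 0 0" --pt "0.1 -0.3 0 0 0 0 0" --pt "0 -0.3 0 0 0 0 0" --pt "0.1 -0.3 0 0 0 0 0"

```text
clock: 8.9
tcp_pos: [0.5466, 0.0449, 0.0446]
tool_rot: [0.556, 0.441, 0.55, -0.44]
force: [2.1, 0.3, 2.2]
gripper_width: -0.002
```

```bash
python3 -c "
from h import *
cv2.imwrite('pics/w6.png',bot.grab_frame('wrist'))
st([-165,0,48],-1)"
```

```text
t 8.95 tcp [0.5449 0.0445 0.044 ] photo mm [-125.1284    0.3357   44.0128] F(photo) [ 0.9016 -0.2812  1.5947] grip -0.003
tool axes in photo (cols):
 [[ 0.0041  1.     -0.0013]
 [-0.0068 -0.0012 -1.    ]
 [-1.      0.0041  0.0068]] 
turn left units [-0.0143  0.0776 -0.0469]
shift units (tool) [-0.1659 -1.5942  0.0165] after turning [-0.1595 -1.5949  0.0134]
```

View pics/w6.png

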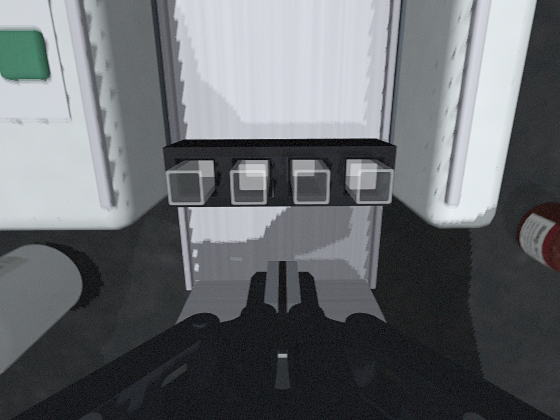

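The carriage is following, with the cuvettes seated in the block at row ~183 and the bottles clear. I'll carry on to the stop.

>>> jog_arm --pt "-0.1 -0.3 0 0 0 0 0" --pt "0 -0.3 0 0 0 0 0" --pt "0 -0.3 0 0 0 0 0" --pt "0 -0.2 0 0 0 0 0"

```text
clock: 9.45
tcp_pos: [0.5162, 0.0379, 0.0464]
tool_rot: [0.556, 0.44, 0.55, -0.441]
force: [2.4, 0.3, -1.0]
gripper_width: 0.003
```

```bash
python3 -c "
from h import *
st([-165,0,48],-1)"
```

```text
t 9.45 tcp [0.5162 0.0379 0.0464] photo mm [-154.5782    0.4473   46.3515] F(photo) [ 2.3651 -0.2283 -0.9907] grip 0.003
tool axes in photo (cols):
 [[ 0.0039  1.     -0.0012]
 [-0.0067 -0.0011 -1.    ]
 [-1.      0.0039  0.0067]] 
turn left units [-0.0133  0.0766 -0.0443]
shift units (tool) [-0.0674 -0.4166  0.0188] after turning [-0.0659 -0.4169  0.0179]
```

>>> jog_arm --pt "0 -0.2 0 0 0 0 0" --pt "0 -0.2 0 0 0 0 0" --pt "0 -0.3 0 0 0 0 0" --pt "0 -0.3 0 0 0 0 0"

```text
clock: 9.95
tcp_pos: [0.5058, 0.036, 0.049]
tool_rot: [0.563, 0.449, 0.544, -0.432]
force: [19.9, 3.3, -13.6]
gripper_width: -0.001
```

```bash
python3 -c "
from h import *
st([-165,0,48],-1)"
```

```text
t 9.95 tcp [0.5058 0.036  0.049 ] photo mm [-165.1005    0.8618   48.9668] F(photo) [ 20.1339  -1.222  -13.5513] grip -0.001
tool axes in photo (cols):
 [[ 0.0353  0.9994 -0.    ]
 [-0.0053  0.0002 -1.    ]
 [-0.9994  0.0353  0.0053]] 
turn left units [ 0.0007  0.0612 -0.4041]
shift units (tool) [0.039  0.0026 0.0343] after turning [0.0387 0.004  0.0345]
```

The stop is reached at tip x=-165 mm with 20 N, as predicted. I'll hold, ease off the lip by about 12 mm, then go straight up.

>>> jog_arm --pt "0 0 0 0 0 -0.2 0" --pt "0 0.2 0 0 0 -0.2 0" --pt "0 0.3 0 0 0 0 0" --pt "0 0 0 0 0 0 0"

```text
clock: 10.45
tcp_pos: [0.5165, 0.0385, 0.0483]
tool_rot: [0.554, 0.438, 0.553, -0.443]
force: [0.2, 0.1, -0.3]
gripper_width: -0.001
```

```bash
python3 -c "
from h import *
st([-154,0,150],-1)"
```

```text
t 10.45 tcp [0.5165 0.0385 0.0483] photo mm [-154.1665    0.9548   48.294 ] F(photo) [ 0.193   0.0541 -0.3224] grip -0.001
tool axes in photo (cols):
 [[-0.0054  1.     -0.0001]
 [-0.0052 -0.0001 -1.    ]
 [-1.     -0.0054  0.0052]] 
turn left units [-0.0012  0.06    0.0624]
shift units (tool) [-4.068  -0.0155  0.0595] after turning [-4.0682  0.0067  0.0382]
```

>>> jog_arm --pt "-0.5 0 0 0 0 0 0" --pt "-0.6 0 0 0 0 0 0" --pt "-0.8 0 0 0 0 0 0" --pt "-1 0 0 0 0 0 0" --pt "-1 0 0 0 0 0 0"

```text
clock: 11.08
tcp_pos: [0.5144, 0.0386, 0.1508]
tool_rot: [0.553, 0.436, 0.554, -0.444]
force: [0.4, -0.6, -1.3]
gripper_width: -0.003
```

>>> jog_arm --pt "-1 0 0 0 0 0 0" --pt "-1 0 0 0 0 0 0" --pt "-0.5 0 0 0 0 0 0" --pt "0 0 0 0 0 0 0" --pt "0 0 0 0 0 0 0"

```text
clock: 11.7
tcp_pos: [0.5145, 0.0388, 0.2202]
tool_rot: [0.554, 0.438, 0.552, -0.443]
force: [0.2, 0.1, -0.7]
gripper_width: -0.001
```

```bash
python3 -c "
from h import *
c=bot.camera_info('wrist')
cv2.imwrite('pics/w7.png',bot.grab_frame('wrist'));cv2.imwrite('pics/s7.png',bot.grab_frame('scene'))
st([-154,0,150],-1)
for q in([-176,46,76],[-176,-46,76],[-126,0,56],[2,-62,104],[2,62,104],[-114,33,73],[-114,-33,73]): print(q,proj('wrist',O+P@(np.array(q)/1e3),c))
"
```

```text
t 11.8 tcp [0.5145 0.0388 0.2199] photo mm [-155.9823    1.6987  219.9455] F(photo) [ 0.2619 -0.3135  0.3752] grip -0.001
tool axes in photo (cols):
 [[-0.0046  1.     -0.0002]
 [-0.0064 -0.0002 -1.    ]
 [-1.     -0.0046  0.0064]] 
turn left units [-0.0026  0.0731  0.0522]
shift units (tool) [2.7978 0.092  0.0501] after turning [2.7978 0.0793 0.0679]
[-176, 46, 76] [230.6549 218.3204]
[-176, -46, 76] [333.4177 218.1758]
[-126, 0, 56] [281.9854 158.7799]
[2, -62, 104] [377.413  -24.4598]
[2, 62, 104] [187.4183 -25.0452]
[-114, 33, 73] [243.1034 147.975 ]
[-114, -33, 73] [321.0816 147.9665]
```

View pics/w7.png

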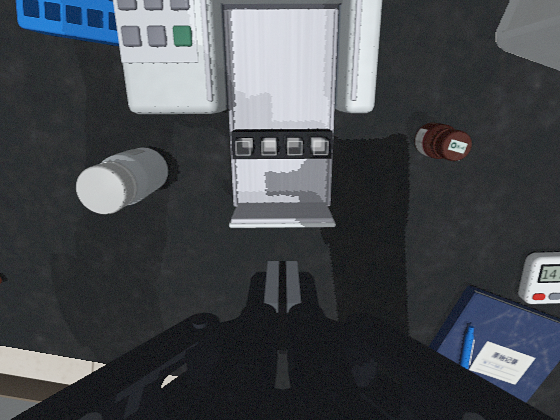

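View pics/s7.png

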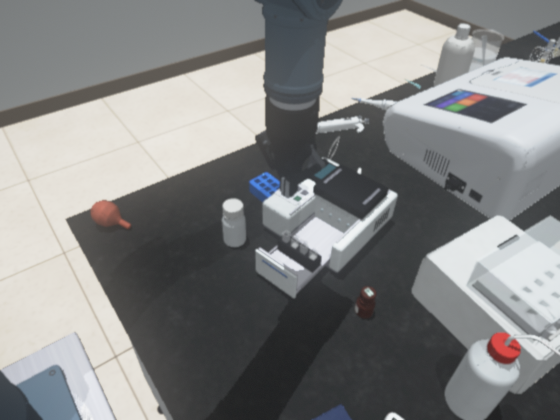

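The carriage is out: its lip edge is at row ~219 against 218 predicted, and the block edge is at 158 as predicted. The cuvettes sit square in the block, the hood is back, and the bottles and case look unmoved. The hand is at 220 mm with no force on it.

```bash
python3 -c "
from h import *
for q in([2,-62,104],[2,62,104],[102,-62,104]): print(proj('scene',O+P@(np.array(q)/1e3)))
print(bot.sign_off())"
```

```text
[363.6552 212.6603]
[312.5068 184.4041]
[390.3342 187.3027]
the job is handed in; nothing more can be done
None
```

I pushed the hood back to its stop with the shut fingertips. I then hooked them behind the metal lip, drew the carriage out to its stop, eased off the lip and raised the hand clear. I handed the job in at about 12 s; no verdict is reported.

**Stops:** the force rose to about 20 N at each end. The tip was then at x = -9 mm for the hood and -165 mm for the carriage, within 2 mm of where each should stop.

**Last pictures:** the lip and block edges are within about 1–2 pixels of their predicted fully-out positions. The four cuvettes stand square in the block, and the bottles and case look unmoved by eye. The hand is free at 220 mm height with no force on it.

**Disagreements:**
- The first pose from the top camera was about 5 mm off from the wrist camera. I used the wrist-corrected pose, and it matched the later views.
- One wrist picture was blurred by motion, so I took it again.
- The hood's final position was not measured again at the end. I judged it from the stop force, the still picture taken after backing off, and the last scene picture by eye.

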